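Take a gauge reading on the ringed spot of a sloping sample plate

TASK

Lift the dial gauge out of its stand and set its plunger tip inside the small ring drawn on the sloping sample plate, with the gauge square to the plate. Press lightly, so that the spring plunger goes about half-way in and is never driven hard against its stop, without changing the plate's slope or disturbing the other things on the table. Finish while still holding the gauge pressed there, steady: do not put it down or let go.

Things in the scene. Friction and masses are not known exactly. Their poses are not given: they have to be found in the camera images.
- gauge: Dial gauge, 152 mm long, 0.11 kg, upright in its stand. Origin: on its axis, at the underside of its flange, on the stand's top; z up the axis, away from the tip; dial faces -x. Along z (mm): stem 18 across, -40 to 0; flange 34 across, 0 to 6; dial case 44 (y) by 20 (x), 5 to 49; round rubber grip 26 across, 49 to 100. Grip from above at any yaw; pads 74 up clear the dial.
- gauge_tip (a point): Rounded end of the gauge's plunger (8 mm across, sticks 12 mm out of the stem), on the gauge's axis; with the plunger fully out it lies 52 mm below the gauge's origin. Axes as the gauge's.
- plunger (a joint): Travel of the plunger into the gauge, m: 0 fully out, 0.012 hard in at its stop. Spring 400 N/m (2.4 N half-way in, 4.8 N at the stop), with no preload.
- stand: Gauge stand, fixed to the table: grey socket block 56x56 mm on a 78x78 mm foot plate, 68 mm high in all, with an upright hole 22 mm across right through the block down to the foot plate, 60 mm deep. Origin at the centre of its underside.
- rest: Tilting sample rest, fixed: dark steel base 120 mm (x) by 130 mm (y), cheeks 74 mm high at its y sides. Between them pivots a bare aluminium plate, 134 mm (x, along the slope) by 112 mm (y), 8 mm thick, about its middle, on an axis along y 62 mm above the table. The low edge is at the -x side, roughly towards the robot. Origin: centre of the base's underside.
- plate (a joint): Slope of the plate, rad: 0 level, positive with its -x edge lowered. A stiff friction hinge that stays where it is set under light pushes (moves above 2 N m).
- ring_mark (a point): Centre of the ring drawn on the plate's upper face: black circle 24 mm across, 28 mm towards the low edge and 26 mm to the left (+y) of the plate's centre, seen from the low edge. z is the plate's outward normal, x runs up the slope. The drawn cross and square (24 mm each) are not to be used.
- loupe: Bystander: black stand magnifier, 36 mm across, 42 mm high, at the back of the work area. Origin under its centre.
- brush: Bystander: flat brush with blue handle lying along y at the table's front edge, 38x215x14 mm. Origin under its centre.
- ink_tin: Bystander: ink tin 69 mm across, 70 mm high, at the back left. Origin under its centre.
- cards: Bystander: stack of blank cards 66x95x16 mm at the front right. Origin under its centre.
Not all that is in view belongs to the job. What is shaped like the gauge but pink is not meant.

How it is judged (in metres and radians):
On the way:
1. the gauge is lifted clear of its stand in the gripper (z of gauge_tip in the frame of stand above 0.068 m and contact force between the fingers and gauge above 0.5 N), for 0.2 s.
At the end, for the whole second after the job is handed in: The gripper still holds the gauge, at rest, its tip inside the ring on the plate (within 11 mm of the centre), its axis within 8 degrees (0.14 rad) of square to the plate, the plunger pushed in 3 to 9 mm of its 12 mm and the plate carrying 0.8 to 6 N (distance between gauge_tip and ring_mark below 0.011 m and angle between the z axis of gauge and the z axis of ring_mark, either way round below 0.14 rad and value of joint plunger between 0.003 and 0.009 m and contact force between gauge and rest between 0.8 and 6 N and contact force between the fingers and gauge above 0.5 N and linear speed of gauge below 0.02 m/s and height (world z) of gauge above 0.06 m and contact force between gauge and stand below 0.1 N); the arm keeps its last pose, push and grip.
It fails at once if the gauge pressed hard on the plate, its plunger driven against the stop (over 12 N) (contact force between gauge and rest above 12 N).
It fails at once if the plate's slope changed (ring moved over 4 mm) (distance of ring_mark from where it was at the start of the episode above 0.004 m).
It fails at once if a bystander moved over 30 mm (distance of any of loupe, brush, ink_tin, cards from where it was at the start of the episode above 0.03 m).
It also fails if it takes over 42 s, if anything falls off the work surface, if the arm or the gripper's body presses on something with over 40 N, if the wrist force passes 120 N, or if a joint passes its speed limit or range.

ROBOT

A 6-joint arm with a two-finger parallel gripper is mounted at the origin on a cart in front of the work surface, level with it; the furniture and walls round the work are solid. World frame = base frame: x ahead of the robot, y to its left, z up, the work surface at z = 0. Lengths are in mm, angles in rad, forces in N, time in s.
With the tool pointing down it reaches from about 200 to 875 mm from the base axis. Payload 3.4 kg.
Tool frame: the origin (TCP) lies at the very end of the fingers, on their centre line; the grasp point (between the pads) lies 19 mm behind it (env.pinch_z is the distance from the TCP to the grasp point, in mm); z points along the fingers, y is the line along which they close (so a half turn about z gives the same grasp; the last joint's range is limited). The gripper opens to 94 mm and grips with 3 to 60 N. Pads are 16 mm wide; open, the fingers measure 119 mm over their backs; the gripper's body (75 mm by 177 mm) begins 78 mm behind the grasp point.
Start: joints at [-1.334, 0.276, 1.505, -0, 1.361, -0.121], TCP at [201.375, -538.622, 205.493] pointing down, gripper open.
Joint ranges: [-2.89, 2.89], [-0.75, 2.08], [0.22, 2.7], [-1.18, 4.32], [0.11, 2.71], [-2.7, 2.7]. Speed limits (rad/s): [2.57, 2.57, 3.14, 3.14, 3.14, 3.14].

INTERFACE

Orientations are given as a unit quaternion [x, y, z, w].
In Python, from cell import env gives the robot as it stands. Calls block until the motion is done:
- env.move_ptp(position, orientation): joint-space move of the TCP to a pose.
- env.move_linear(position, vel=150, attitude=None): straight line of the TCP; attitude=None keeps the orientation; vel is the mean speed in mm/s.
- env.move_j(angles): joint-space move.
- env.open() and env.close(): open the fingers fully, or close them until they stop; the grip force is fixed at half the most.
- env.wait(seconds).
- env.inverse_kinematics(position, orientation): joint angles nearest the present ones, or None.
- env.read_state(): the state.
- env.capture(name): name is "scene" or "top"; returns the picture (480x640x3 uint8, red, green, blue); there is no depth.
- env.calibration(name): a dict with "K" (3x3 intrinsics, pixels), "R" (3x3) and "t" (3): a world point X has camera coordinates R X + t. Camera axes: x right, y down, z forward; pixel columns grow to the right and rows downward; lengths in mm; the calibration is good to about 2 mm. A picture is of the moment at which its call begins. calibration takes no time and is no camera call.
A pose or a line that the arm cannot do raises env.MotionError and nothing moves.
- env.finish_job(): hands the job in; it is judged then, once.
The state is a dict: "t": time; "qpos": joint angles; "joint_vel": joint speeds; "effort": joint torques, N m; "tool_pos": TCP position; "tcp_rot": TCP orientation; "ft_force": force on the tool from outside, world axes, zero at the start; "wrist_torque": the same for the moment, N m; "opening": finger opening in mm; "grip_force": force on a finger pad.
Only numpy, scipy, OpenCV 4.12 (cv2) and the standard library are available. Lean on these libraries where they do the work, as an engineer would, in place of code of your own. Each camera call takes 0.05 s, during which the arm holds its last target. There are 200 camera calls.

## Working session

There is one attempt and no reset: what is moved stays moved. The work goes in short steps, each a Python script; the robot and the scene stay as the last script left them, time stands still between calls to the robot, and variables do not carry over. Pictures are saved under pics/ and viewed, at most 10 in all, crops included, and the job is handed in when it is done.

```bash
mkdir -p pics; ls; python3 - <<'E'
from cell import env
import cv2
for n in("scene","top"):
    cv2.imwrite(f"pics/{n}0.png",env.capture(n)[:,:,::-1]); c=env.calibration(n); print(n,c["K"],c["R"],c["t"])
s=env.read_state();print(s["t"],s["tcp_rot"],s["opening"],env.pinch_z)
E
```

```text
pics
scene [[555.61654523   0.         316.84973526]
 [  0.         555.61654523 235.47591472]
 [  0.           0.           1.        ]] [[-0.55946056 -0.82874497  0.01362557]
 [-0.44179467  0.28425247 -0.85089247]
 [ 0.70129976 -0.48206048 -0.52516316]] [ 336.76379876  273.93422223 1151.8516884 ]
top [[530.73242339   0.         317.99702586]
 [  0.         530.73242339 234.55595124]
 [  0.           0.           1.        ]] [[-0.02386239 -0.99967197 -0.00930251]
 [-0.98979396  0.02493225 -0.14030788]
 [ 0.14049379  0.00585949 -0.99006422]] [  86.89906364  534.20424596 1402.42323324]
0.1 [ 9.84039966e-01  1.77945752e-01 -3.91746748e-05 -8.08471680e-04] 94.1337086960005 18.8
```

View pics/scene0.png

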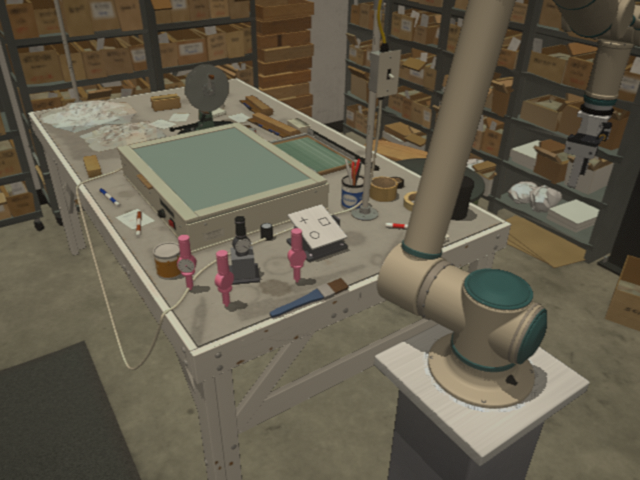

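View pics/top0.png

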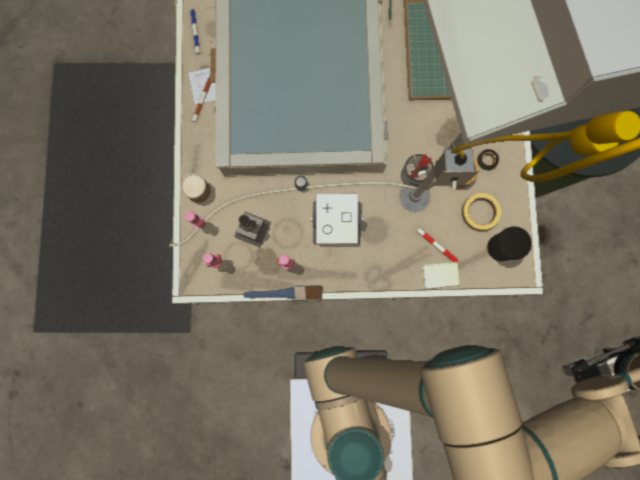

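Candidates shaped like the gauge: black/grey one in a grey block (scene 241,240; top 252,227), and pink ones (scene 187,262; 224,280; 297,256). I choose the black/grey one in the stand and check it in a close crop, together with the ring.

```bash
cat > h.py <<'E'
import numpy as np, cv2
from cell import env
def ray(n,p):
    c=env.calibration(n);K,R,t=map(np.array,(c["K"],c["R"],c["t"]))
    d=R.T@np.linalg.solve(K,[p[0],p[1],1.]);return -R.T@t,d/np.linalg.norm(d)
def onz(n,p,z):
    o,d=ray(n,p);return o+d*(z-o[2])/d[2]
def tri(ps,pt):
    (a,u),(b,v)=ray("scene",ps),ray("top",pt)
    s=np.linalg.lstsq(np.c_[u,-v],b-a,rcond=None)[0];p,q=a+u*s[0],b+v*s[1]
    return (p+q)/2,np.linalg.norm(p-q)
def proj(n,X):
    c=env.calibration(n);x=np.array(c["K"])@(np.array(c["R"])@X+c["t"]);return x[:2]/x[2]
E
python3 - <<'E'
from h import *
s=cv2.imread("pics/scene0.png");t=cv2.imread("pics/top0.png")
a=cv2.resize(s[195:305,210:360],(750,550),interpolation=cv2.INTER_CUBIC);cv2.imwrite("pics/sc.png",a)   # x5
b=cv2.resize(t[175:275,225:370],(725,500),interpolation=cv2.INTER_CUBIC);cv2.imwrite("pics/tc.png",b)   # x5
print(onz("top",(252,227),68),onz("top",(327,229),50),onz("top",(415,195),0),tri((366,212),(415,198)))
E
```

```text
[556.69473843 248.99194486  68.        ] [548.98912487  49.08660373  50.        ] [ 646.99870005 -201.32770268    0.        ] (array([ 635.38780008, -200.61720635,    9.02912247]), np.float64(3.541511316378746))
```

View pics/sc.png

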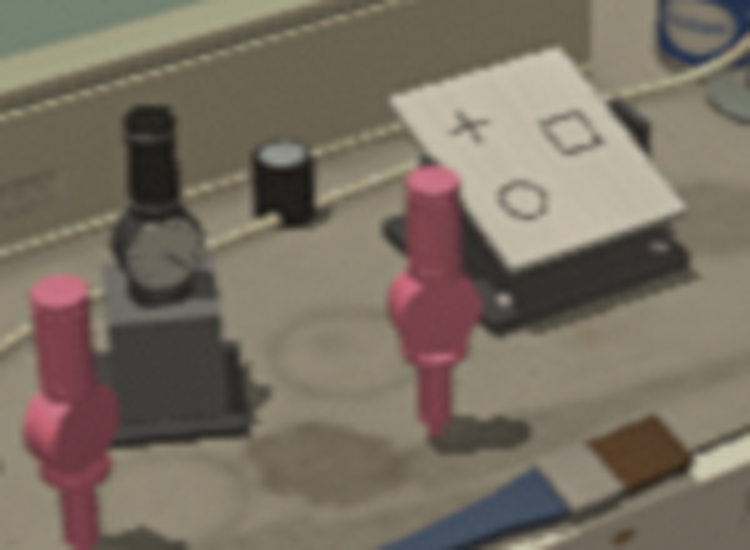

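View pics/tc.png

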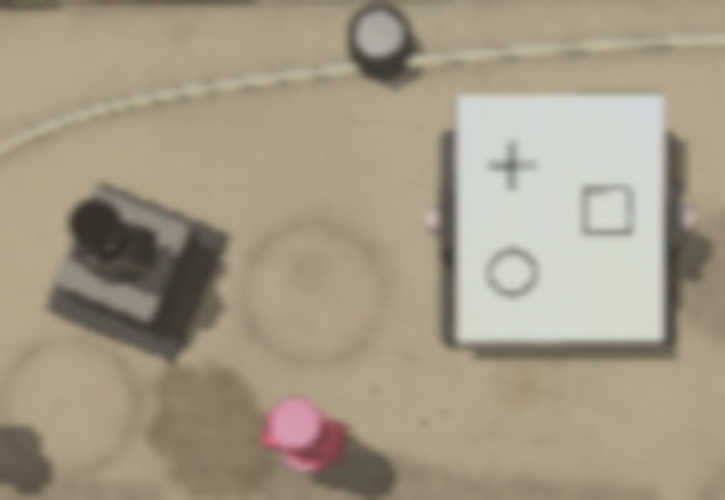

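The crops confirm it: the black grip with grey dial in the grey block is the gauge (grip top at scene 240,217; top 244,220). The ring is at scene (315,235), top (327,229), on the light plate.

```bash
python3 - <<'E'
from h import *
S=lambda x,y:((x+.5)/5-.5+210,(y+.5)/5-.5+195)
T=lambda x,y:((x+.5)/5-.5+225,(y+.5)/5-.5+175)
L={"grip":((151,112),(96,225)),"ring":((524,200),(512,272)),"cross":((469,126),(512,165)),"sq":((573,132),(608,210)),
"HL":((391,100),(456,95)),"HR":((558,47),(665,95)),"LR":((686,210),(665,345)),"LL":((512,270),(452,345))}
P={}
for k,(a,b) in L.items():
    P[k],e=tri(S(*a),T(*b));print(k,P[k].round(1),round(e,1))
print("grip top@168",onz("top",T(96,225),168).round(1),onz("scene",S(151,112),168).round(1))
C=np.array([P[k] for k in("HL","HR","LR","LL")]);c=C.mean(0)
A=np.array([P[k] for k in L if k!="grip"]);n=np.linalg.svd(A-A.mean(0))[2][2];n*=np.sign(n[2])
up=(P["HL"]+P["HR"]-P["LL"]-P["LR"])/2;w=(P["HL"]+P["LL"]-P["HR"]-P["LR"])/2
print("c",c,"n",n,"tilt",np.degrees(np.arccos(n[2])),"up",up,np.linalg.norm(up),"w",w,np.linalg.norm(w),"yaws",np.degrees([np.arctan2(up[1],up[0]),np.arctan2(-w[0],w[1]),np.arcsin(up[2]/np.linalg.norm(up))]))
# stand block top corners
for p in ((103,183),(215,228),(188,240),(152,320),(60,283)): print(p,onz("top",T(*p),68).round(1))
print("lamp post",tri((378,60),(455,160)), "cam",ray("scene",(0,0))[0],ray("top",(0,0))[0])
E
```

```text
grip [559.3 255.3 169.1] 1.4
ring [546.9  47.9  56.9] 3.2
cross [602.   46.9  75.4] 2.5
sq [577.3  -4.3  67.6] 3.8
HL [638.6  75.   82.9] 4.2
HR [635.9 -35.   84.7] 2.2
LR [507.8 -32.7  43.8] 1.0
LL [509.6  80.8  44.4] 4.1
grip top@168 [559.8 256.1 168. ] [560.4 254.1 168. ]
c [572.96747436  22.00940785  63.9775112 ] n [-0.29708149  0.00942127  0.95480565] tilt 17.291356409311142 up [128.5728543   -4.01522987  39.68560937] 134.6181582257388 w [  2.27818258 111.7717704   -0.63742224] 111.79680264062218 yaws [-1.78872113 -1.16766671 17.14562342]
(103, 183) [600.  266.9  68. ]
(215, 228) [574.  207.2  68. ]
(188, 240) [567.9 221.7  68. ]
(152, 320) [525.3 241.2  68. ]
(60, 283) [546.4 290.1  68. ]
lamp post (array([ 615.23997726, -194.40772587,  468.60603433]), np.float64(5.123558372465074)) cam [-498.36456889  756.48700261  833.41004175] [ 333.79399916   65.33416695 1464.25051188]
```

The plate slopes 17.2°, its yaw is about -1.4°, and the ring is near (547, 48, 57). The gauge axis is at (560, 255). The lamp post at (640, -200) means I retract before sweeping across.

```bash
python3 - <<'E'
from h import *
q=[1,0,0,0]
s=env.read_state();print(s["qpos"],s["ft_force"])
j=np.array(s["qpos"]);r=lambda a,R,z:[R*np.cos(a),R*np.sin(a),z]
env.move_ptp(r(np.arctan2(-538,201),360,330),s["tcp_rot"])
env.move_ptp(r(.43,360,330),q)
env.move_ptp([560,255.2,240],q)
env.move_linear([560,255.2,123.2],vel=80)
f0=np.array(env.read_state()["ft_force"])
for n in("scene","top"): cv2.imwrite(f"pics/{n}1.png",env.capture(n)[:,:,::-1])
env.close();env.wait(.3);s=env.read_state()
print(s["t"],s["qpos"],s["opening"],s["grip_force"],f0,np.array(s["ft_force"])-f0,s["wrist_torque"],s["tool_pos"])
a=cv2.imread("pics/scene1.png")[170:290,180:300];b=cv2.imread("pics/top1.png")[170:270,190:310]
cv2.imwrite("pics/g1.png",np.hstack([cv2.resize(a,(400,400)),cv2.resize(cv2.copyMakeBorder(b,10,10,0,0,0),(400,400))]))
E
```

```text
[-1.33401800e+00  2.76532093e-01  1.50596846e+00  1.56622915e-05
  1.36071087e+00 -1.21022049e-01] [ 0.54441285 -0.04604333 -0.04219937]
7.0917 [3.14593082e-01 3.89637758e-01 1.54376303e+00 8.11044164e-06
 1.20828576e+00 1.88537773e+00] 25.44094070103616 29.99983102083206 [ 0.64932784 -0.2917053  -0.39293025] [-1.20358811  1.06630577  0.10520043] [0.07737128 0.05528758 0.04782845] [559.96705891 255.19781904 123.12574984]
```

View pics/g1.png

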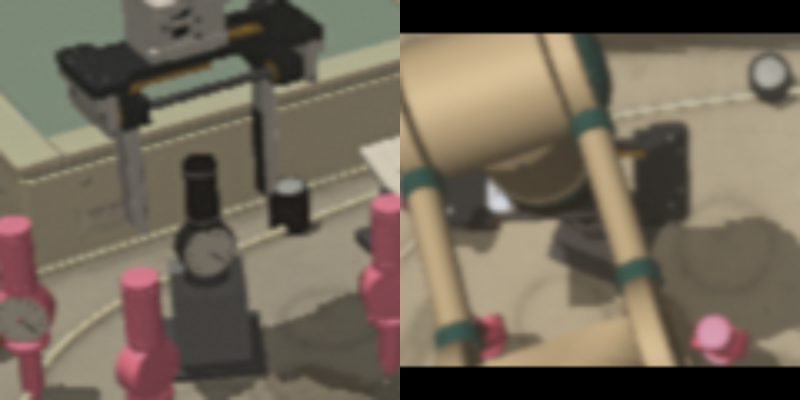

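The picture shows the open fingers either side of the gauge's grip. They then closed to 25.4 mm at 30 N with little side force, so the grasp is good. Next I lift and go above the ring, 25 mm clear.

```bash
cat >> h.py <<'E'
from scipy.spatial.transform import Rotation as Ro
th,yw=np.radians(17.2),np.radians(-1.4)
M=Ro.from_euler("z",yw)*Ro.from_euler("y",-th)   # plate frame: x up slope, z normal
n=M.as_matrix()[:,2]; Q=(M*Ro.from_quat([1,0,0,0])).as_quat()
ring=np.array([546.8,48.3,57.0]); LEN=107.2
E
python3 - <<'E'
from h import *
env.move_linear([560,255.2,165],vel=80)
env.move_linear([560,255.2,235],vel=120);env.wait(.4)
s=env.read_state();print(s["t"],s["opening"],s["grip_force"],s["ft_force"])
env.move_ptp([550,160,260],Q)
env.move_ptp(ring+n*(LEN+25),Q);env.wait(.4)
s=env.read_state();print(n,s["t"],s["opening"],s["grip_force"],s["ft_force"],s["tool_pos"],(Ro.from_quat(s["tcp_rot"]).as_matrix()[:,2]))
for m in("scene","top"): cv2.imwrite(f"pics/{m}2.png",env.capture(m)[:,:,::-1])
print(proj("scene",ring+n*25),proj("scene",ring),proj("top",ring))
a=cv2.imread("pics/scene2.png")[150:280,250:380];b=cv2.imread("pics/top2.png")[165:295,260:390]
cv2.imwrite("pics/g2.png",np.hstack([cv2.resize(x,(400,400),interpolation=cv2.INTER_CUBIC) for x in(a,b)]))
E
```

```text
8.9 25.605160366633026 29.999856054782867 [ 0.15472751  0.50222937 -0.52207996]
[-0.29561978  0.00722479  0.95527836] 10.4 25.609925775832618 29.999798834323883 [ 0.1325539   0.0546697  -0.76694246] [508.19401737  49.92006202 183.74459084] [ 0.29643779 -0.00684012 -0.95502767]
[315.29760179 228.10896342] [313.70035468 234.5722271 ] [327.33427751 229.40620766]
```

View pics/g2.png

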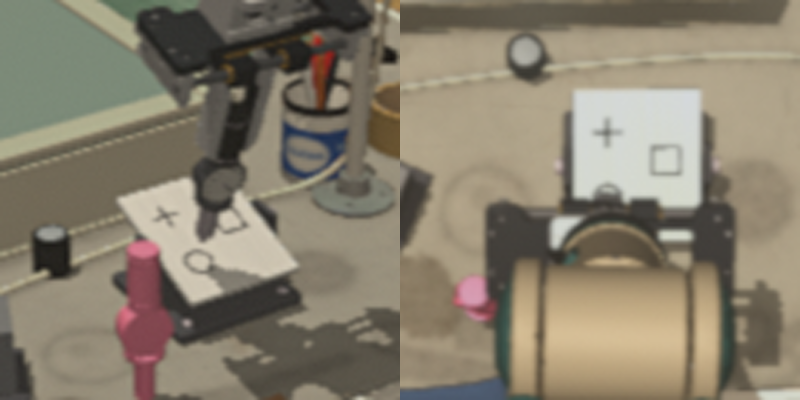

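The tip is seen at scene (316,227), against a predicted (315,228), so it is over the ring. The gauge looks aligned with the plate normal. Now I press slowly with force feedback.

```bash
python3 - <<'E'
from h import *
def F():
    v=[]
    for _ in range(15): env.wait(.04);v.append(np.array(env.read_state()["ft_force"])@n)
    return np.mean(v)
go=lambda d:env.move_linear(ring+n*(LEN+d),vel=25)
go(5);b=F();print("base",b);hist=[]
for d in (2,0,-1.5,-3,-4.5,-6,-7.5,-9):
    go(d);f=F()-b;hist.append((d,f));print(d,round(f,2))
    if f>2.1: break
s=env.read_state();print(s["t"],s["tool_pos"],s["opening"],s["wrist_torque"])
for m in("scene","top"): cv2.imwrite(f"pics/{m}3.png",env.capture(m)[:,:,::-1])
cv2.imwrite("pics/g3.png",cv2.resize(cv2.imread("pics/scene3.png")[190:270,270:370],(750,600),interpolation=cv2.INTER_CUBIC))
E
```

```text
base -1.0687240535023255
2 0.21
0 0.5
-1.5 1.11
-3 1.61
-4.5 2.25
16.4667 [516.47148804  49.06607015 155.13575307] 25.454321147389376 [0.1234942  0.11629526 0.00102766]
```

View pics/g3.png

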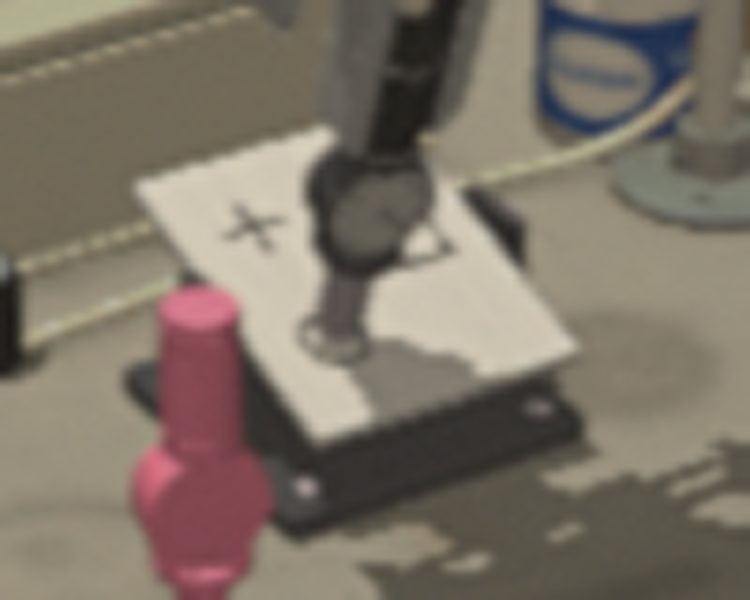

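The tip rests inside the ring, at scene (316,235) against the ring centre at (314,235), about 3 mm off. The force is 2.25 N with a slope of 0.4 N/mm, which puts the plunger about 5.6 mm in. I hand in now.

```bash
python3 -c "
from cell import env
env.wait(.3);print(env.finish_job())"
```

```text
the job is handed in; nothing more can be done
None
```

I handed the job in with the gauge still gripped and square to the plate, its tip about 3 mm from the ring's centre and the plunger about 5.6 mm in at roughly 2.3 N; the hand-in returned no verdict.

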